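# Turn the drawer tray over under the display riser and clip it home

### The job

The wooden drawer tray lies upside down beneath the low display riser. Turn it over where it is, in the low space, without drawing it farther out or lifting its tail end from under the riser, so that its open side faces up; then push it straight in until its tail stud has snapped fully home between the two spring clips and let go. Do not disturb the cups, the tumbler or the mug.

Things in the scene. Friction and masses are not known exactly. Their poses are not given: they have to be found in the camera images.
- riser: Low fixed riser of pale wood: a level board 130 mm deep, 300 wide, 18 thick on two side panels (inner faces 136 mm either side of the middle, from 15 to 95 mm behind the front edge). The space under the board is 125 mm high, its top is at 143 mm. Origin: on the counter straight under the middle of the board's front edge; x points level to its back, away from the robot, y to its left, z up.
- clip_mid (a point): Point midway between two spring clips at the back under the riser, at (110, 0, 22) mm in the riser's frame, axes as the riser's. Each clip is an upright steel bump, radius 6 mm, 9 to 35 mm above the counter; gap between them 17 mm; each slides aside up to 10 mm against a spring of 900 N/m. A 7 mm plate lies behind them. It snaps in at about 4 to 8 N, then the tray stops firmly.
- tray: Loose wooden drawer tray, about 0.17 kg: a box open on one side, 105 mm long (x), 84 wide (y), 44 deep (z). Origin at the middle of the box: 22 mm above the counter when flat, 42 mm when it stands on a long side, which is steady. x points from handle to tail stud, z out of the open side: it starts with z down, drawn out about 40 to 50 mm from its home place and a little off line.
- tray_handle (a point): Middle of the tray's bow handle, at (-103.5, 0, 0) mm in the tray's frame: a cross strap 10 mm thick (x), 84 wide (y), 24 high (z), held 46 mm clear of the box's end wall by two side legs (inner faces 34 mm either side of the middle, 14 mm high). It can be pinched across its 10 mm from any direction round the tray's x axis, one finger inside the bow.
- tray_tail (a point): Tip of the steel tail stud, at (86.5, 0, 0) mm in the tray's frame. The stud is round about the tray's x axis: a neck of radius 8 mm for 12 mm from the wall, then a head of radius 13 mm that tapers to 4 mm at the tip, 34 mm from the wall. Fully home, the clips lie round the neck, the tip is 28 mm beyond clip_mid and the box's handle end is about flush with the riser's front edge.
- cup_rust: Small grey and brown cup, 43 mm across, 51 mm high, standing on the counter under the board on one side of the tray; origin at the centre of its foot. Leave alone.
- cup_grey: Small speckled grey cup, 50 mm across, 47 mm high, standing on the counter under the board on the other side of the tray; origin at the centre of its foot. Leave alone.
- tumbler_teal: Teal and brown tumbler, 65 mm across, 61 mm high, standing on top of the riser; origin at the centre of its foot. Leave alone.
- mug_speck: Speckled sand-coloured mug, 63 x 82 mm with its handle, 59 mm high, standing on the counter in front of one end of the riser; origin at the centre of its foot. Leave alone.
There are look-alikes about, which are no part of the job. What is shaped like the tray but red is not meant.

How it is judged:
At the end, for the whole second after the job is handed in: The tray lies right way up (open side up within 0.1 rad) and at rest, in line with the riser within 0.12 rad, its tail tip 22 to 34 mm beyond clip_mid along the riser's x axis and within 6 mm of it sideways, so that the clips have closed round the stud's neck (angle between tray's own z axis and vertical below 0.1 rad and x of tray_tail in the frame of clip_mid between 0.022 and 0.034 m and y of tray_tail in the frame of clip_mid between -0.006 and 0.006 m and angle between the x axis of tray and the x axis of riser, either way round below 0.12 rad and linear speed of tray below 0.02 m/s); the robot touches nothing.
It fails at once if the tray is drawn out from under the riser (tail tip less than 50 mm behind the board's front edge) (x of tray_tail in the frame of riser below 0.05 m).
It fails at once if the tail end is lifted above the board instead of being kept under it (z of tray_tail in the frame of riser above 0.125 m).
It fails at once if a cup, the tumbler or the mug is moved by more than 20 mm or tipped (distance of any of cup_rust, cup_grey, tumbler_teal, mug_speck from where it was at the start of the episode above 0.02 m or angle between any of cup_rust, cup_grey, tumbler_teal, mug_speck's own z axis and vertical above 0.3 rad).
It also fails if it takes over 72 s, if anything falls off the work surface, if the arm or the gripper's body presses on something with over 40 N, if the wrist force passes 120 N, or if a joint passes its speed limit or range.

### The arm

A 7-joint arm with a two-finger parallel gripper is mounted at the origin on a cart in front of the work surface, level with it; the furniture and walls round the work are solid. World frame = base frame: x ahead of the robot, y to its left, z up, the work surface at z = 0. Lengths are in m, angles in rad, forces in N, time in s.
With the tool pointing down it reaches from about 0.425 to 0.925 m from the base axis. Payload 6.8 kg.
Tool frame: the origin (TCP) lies where the fingers leave the gripper's body, on its centre line; the fingertips stand 73 mm ahead of it and the grasp point (between the pads) lies 54 mm ahead of it; z points along the fingers, y is the line along which they close (so a half turn about z gives the same grasp; the last joint's range is limited). The gripper opens to 85 mm and grips with 20 to 120 N. Pads are 22 mm wide; open, the fingers measure 114 mm over their backs; the gripper's body (76 mm by 85 mm) begins 54 mm behind the grasp point. The pads swing forward as they close: fully open they stand 13 mm farther back than shut.
Start: joints at [-1.316, 0.477, 0.022, 1.555, -0.011, 1.109, -0.083], TCP at [0.24, 0.631, 0.304] pointing down, gripper open.
Joint ranges: [-2.96, 2.96], [-0.34, 2.1], [-1.41, 1.46], [0.24, 2.44], [-1.37, 4.51], [0.17, 1.92], [-2.96, 2.96]. Speed limits (rad/s): [2.39, 2.39, 3.14, 3.14, 3.14, 3.14, 3.14].

### API

Orientations are given as a unit quaternion [w, x, y, z].
In Python, from rig import r, set_gripper, planner, cams gives the robot as it stands. Calls block until the motion is done:
- r.move_pose(position, orientation): joint-space move of the TCP to a pose.
- r.servo_line(position, attitude=None, speed=0.15, contact_N=None): straight line of the TCP; attitude=None keeps the orientation; speed is the mean speed in m/s. With contact_N (N) it stops when the force on the tool has changed by that much, and returns True; else False.
- r.set_joints(angles): joint-space move.
- set_gripper(opening, grasp_force=None): finger opening in m; grasp_force is the grip in N (None keeps the last); returns when the fingers have stopped.
- r.hold(seconds).
- planner.inverse_kinematics(position, orientation): joint angles nearest the present ones, or None.
- cams.camera(name): name is "side" or "top" or "wrist"; returns a dict with "color" (480x640x3 uint8, blue, green, red), "z_map" (480x640 float32, m along the optical axis (not along the pixel's ray), 0 where there is no reading), "fx", "fy", "cx", "cy" (pixels), "eye" and "orientation" of the camera in the world. Camera axes: x right, y up, looking along -z (the intrinsics and any distortion apply to the point x, -y, -z); pixel columns grow to the right and rows downward; lengths in m; the calibration is good to about 2 mm. The wrist camera is an equidistant fisheye: a pixel r from the principal point sees the ray r / f radians off the axis. A picture is of the moment at which its call begins.
A pose or a line that the arm cannot do raises r.PlanningError and nothing moves.
- r.job_done(): hands the job in; it is judged then, once.
Trained networks look in the newest picture that a camera, given by its name, has taken for a name from the list of things; names that differ only in an ending like _2 or _b are one class to them, and where a whole thing is asked for, a point or a joint stands for the part that bears it (a point fixed in the world has none). Each returns a list of dicts, best first, with "score" (0 to 1); they miss things now and then, are a little off and sometimes report something else, mostly with a low value. They report only what shows in the picture. A call takes as long as a camera call. They do not tell look-alikes from the thing itself.
- cams.search_frame(camera, query): "point" ([x, y, z] in m, in world coordinates, good to about 4 mm: the middle of the surface that is visible of it).
- cams.regions_of(camera, query): "region" (480x640 bool, what is visible of it).
Readings, each from a call of its own:
- r.read_time_s(): time.
- r.read_joint_pos(): joint angles.
- r.read_joint_velocities(): joint speeds.
- r.read_joint_efforts(): joint torques, N m.
- r.read_eef_pos(): TCP position.
- r.read_tcp_rot(): TCP orientation.
- r.read_wrist_force(): force on the tool from outside, world axes, zero at the start.
- r.read_ft_torque(): the same for the moment, N m.
- r.read_opening(): finger opening in m.
- r.read_finger_force(): force on a finger pad.
Only numpy, scipy, OpenCV 4.12 (cv2) and the standard library are available. Lean on these libraries where they do the work, as an engineer would, in place of code of your own. Each camera call takes 0.05 s, during which the arm holds its last target. There are 200 camera calls.

## Working session

There is one attempt and no reset: what is moved stays moved. The work goes in short steps, each a Python script; the robot and the scene stay as the last script left them, time stands still between calls to the robot, and variables do not carry over. Pictures are saved under pics/ and viewed, at most 10 in all, crops included, and the job is handed in when it is done.

```bash
mkdir -p pics; ls
cat > h.py <<'E'
import numpy as np, cv2
from scipy.spatial.transform import Rotation as R
from rig import r,set_gripper,planner,cams
def rot(q): return R.from_quat([q[1],q[2],q[3],q[0]])
def q(Rm): 
    a=R.from_matrix(Rm).as_quat(); return [a[3],a[0],a[1],a[2]]
def cloud(c):
    z=c["z_map"]; v,u=np.mgrid[:480,:640]
    P=np.stack([(u-c["cx"])/c["fx"]*z,-(v-c["cy"])/c["fy"]*z,-z],-1)
    W=P.reshape(-1,3)@rot(c["orientation"]).as_matrix().T+np.array(c["eye"])
    W=W.reshape(480,640,3); W[z==0]=np.nan; return W
E
cat > a.py <<'E'
from h import *
ims=[]
for n in ["side","top"]:
    c=cams.camera(n); print(n,np.round(c["eye"],3),c["fx"],[k for k in c])
    cv2.imwrite(f"pics/{n}0.png",c["color"]); np.savez(f"{n}0.npz",W=cloud(c),col=c["color"])
    for k in ["riser","tray","tray_handle","tray_tail","clip_mid","cup_rust","cup_grey","tumbler_teal","mug_speck"]:
        try: print(k,[(np.round(d["point"],3).tolist(),round(d["score"],2)) for d in cams.search_frame(n,k)][:3])
        except Exception as e: print(k,e)
print(r.read_time_s())
E
python3 a.py
```

```text
pics
side [-0.183 -0.573  0.526] 524.4213515563503 ['color', 'z_map', 'fx', 'fy', 'cx', 'cy', 'eye', 'orientation']
riser [([0.569, -0.099, 0.138], 0.93)]
tray [([0.498, -0.064, 0.037], 0.85), ([0.524, -0.37, 0.037], 0.77)]
tray_handle [([0.525, -0.372, 0.035], 0.83), ([0.494, -0.065, 0.037], 0.57)]
tray_tail [([0.529, -0.366, 0.036], 0.71), ([0.493, -0.062, 0.038], 0.63)]
clip_mid [([0.571, -0.098, 0.14], 0.79), ([0.576, 0.038, 0.037], 0.34)]
cup_rust [([0.576, 0.036, 0.037], 0.73)]
cup_grey [([0.571, -0.152, 0.03], 0.82), ([0.584, -0.003, 0.184], 0.74)]
tumbler_teal [([0.583, -0.002, 0.184], 0.96), ([0.496, -0.064, 0.039], 0.7)]
mug_speck [([0.524, 0.14, 0.038], 0.78)]
top [ 0.252 -0.195  1.282] 618.7951294506457 ['color', 'z_map', 'fx', 'fy', 'cx', 'cy', 'eye', 'orientation']
riser [([0.583, -0.074, 0.142], 0.73)]
tray [([0.498, -0.052, 0.049], 0.8), ([0.548, -0.353, 0.046], 0.73)]
tray_handle [([0.543, -0.354, 0.042], 0.89), ([0.502, -0.053, 0.045], 0.62)]
tray_tail [([0.5, -0.052, 0.051], 0.92), ([0.548, -0.352, 0.045], 0.81)]
clip_mid [([0.585, -0.068, 0.143], 0.76)]
cup_rust [([0.502, -0.051, 0.046], 0.73)]
cup_grey []
tumbler_teal [([0.609, 0.013, 0.17], 0.63)]
mug_speck [([0.542, 0.158, 0.027], 0.6)]
1.0
```

View pics/side0.png

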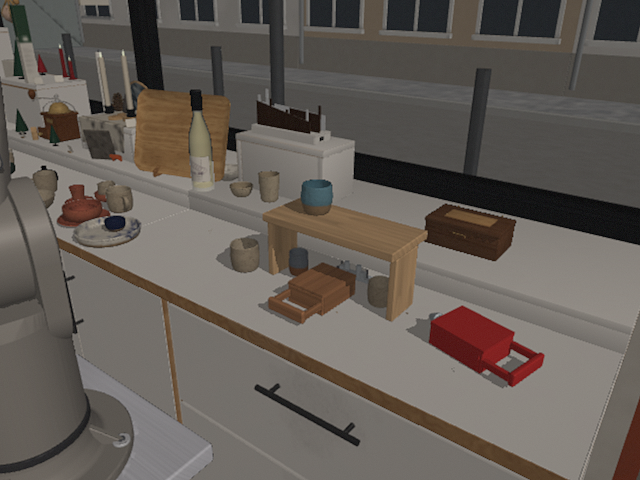

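View pics/top0.png

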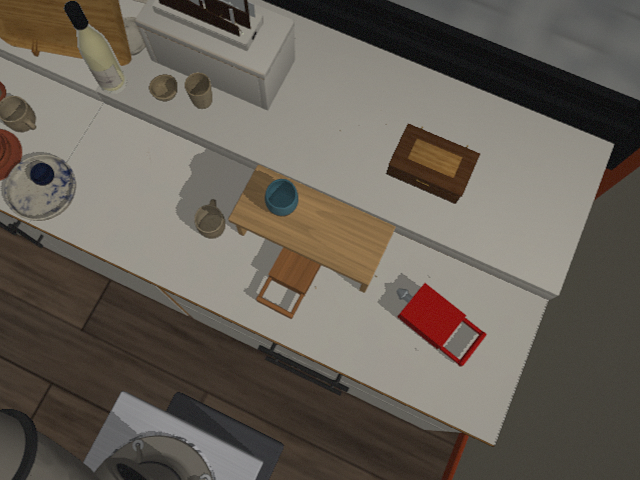

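The brown tray lies upside down under the riser with its handle toward the robot (side ≈(310,293), top ≈(290,285)). The red look-alike is at the right, the mug at (210,220) in the top picture, and the cups flank the tray. Next I fit the riser and tray geometry.

```bash
cat > b.py <<'E'
from h import *
def rect(P):
    P=P[:,:2]; (c,s,a)=cv2.minAreaRect((P*1000).astype(np.float32)); return np.round(c,1),np.round(s,1),round(a,2)
for n in ["side","top"]:
    d=np.load(n+"0.npz"); W=d["W"]; c=d["col"].astype(int); x,y,z=W[...,0],W[...,1],W[...,2]
    box=(x>.35)&(x<.75)&(y>-.3)&(y<.12)
    m=box&(abs(z-.143)<.005); m=cv2.erode(m.astype(np.uint8),np.ones((3,3)))>0
    print(n,"riser",m.sum(),rect(W[m]),W[m][:,2].mean())
    red=(c[...,2]-c[...,0]>30)
    for lo,hi,k in [(.036,.052,"box"),(.022,.04,"strap")]:
        mm=box&red&(z>lo)&(z<hi)&(x<.56)&(y>-.14)&(y<.03)
        if k=="strap": mm&=(x<.475)
        mm=cv2.morphologyEx(mm.astype(np.uint8),cv2.MORPH_OPEN,np.ones((2,2)))>0
        P=W[mm]
        print(k,mm.sum(),rect(P),np.median(P[:,2]),P.min(0),P.max(0))
for k in ["cup_rust","cup_grey","mug_speck","tumbler_teal"]:
    cams.camera("side") if k=="cup_rust" else 0
    g=cams.regions_of("side",k)[0]["region"]; W=np.load("side0.npz")["W"]
    g=cv2.erode(g.astype(np.uint8),np.ones((3,3)))>0
    P=W[g]; P=P[~np.isnan(P[:,0])]
    print(k,len(P),np.percentile(P,3,axis=0).round(3),np.percentile(P,97,axis=0).round(3))
E
python3 b.py
```

```text
side riser 3375 (array([590. , -58.6]), array([293. , 127.1]), 89.16) 0.14165841817972138
box 1008 (array([521.6, -54.7]), array([85.2, 82.1]), 87.52) nan [nan nan nan] [nan nan nan]
strap 402 (array([444.6, -50.7]), array([81.5, 49.1]), 77.5) nan [nan nan nan] [nan nan nan]
top riser 6357 (array([590.9, -54. ]), array([294.1, 126.8]), 89.51) 0.14304799158426074
box 1303 (array([520.4, -56.4]), array([78.2, 72. ]), 80.15) nan [nan nan nan] [nan nan nan]
strap 332 (array([451.5, -51.5]), array([81.1, 55.9]), 87.93) 0.030994306952398687 [ 0.42250703 -0.09237768 -0.00442491] [ 0.47918263 -0.01053299  0.0430516 ]
cup_rust 401 [0.567 0.025 0.009] [0.605 0.063 0.048]
cup_grey 476 [ 0.563 -0.172  0.008] [ 0.611 -0.132  0.045]
mug_speck 757 [0.505 0.121 0.009] [0.563 0.179 0.056]
tumbler_teal 893 [ 0.571 -0.019  0.151] [0.632 0.037 0.2  ]
```

```bash
cat >> h.py <<'E'
RY=np.deg2rad(-0.7); RO=np.array([.526,-.0555,0])
def pose(g,phi,yaw,s=1,lean=0,ahead=.054):
    """grasp point g, tool swung by phi about tray x axis (phi>0: fingers point to +y side), y axis = s*tray x.
    lean>0 tips body back toward the robot"""
    X=np.array([np.cos(yaw),np.sin(yaw),0]); Rx=R.from_rotvec(X*phi).as_matrix()
    y0=s*X; z0=np.array([0,0,-1.]); x0=np.cross(y0,z0)
    M=Rx@np.stack([x0,y0,z0],1)
    if lean: M=R.from_rotvec(-lean*(Rx@np.array([-np.sin(yaw),np.cos(yaw),0]))).as_matrix()@M
    return np.array(g)-ahead*M[:,2], q(M)
E
cat > c.py <<'E'
from h import *
for n in ["side","top"]:
    d=np.load(n+"0.npz"); W=d["W"]; c=d["col"].astype(int); x,y,z=W[...,0],W[...,1],W[...,2]
    m=(c[...,2]-c[...,0]>25)&(x>.41)&(x<.447)&(y>-.12)&(y<.01)&(z>.027)&(z<.042)
    P=W[m]; print(n,m.sum(),P.mean(0),P.min(0),P.max(0),"fit slope",np.polyfit(P[:,1],P[:,0],1))
    m=(c[...,2]-c[...,0]>25)&(x>.47)&(x<.53)&(y>-.13)&(y<.02)&(z>.041)&(z<.05)
    P=W[m]; print("box",P.mean(0),P.min(0),P.max(0))
    for e in np.arange(.48,.53,.01):
        s=P[abs(P[:,0]-e)<.005]; print(round(e,3),len(s),np.percentile(s[:,1],[1,99]).round(4),end=" | ")
    print()
for s in (1,-1):
  for lean in (0,.25):
    print(s,lean,[(int(np.degrees(p)),planner.inverse_kinematics(*pose([.43,-.052,.05],p,0,s,lean)) is not None) for p in np.deg2rad([-75,-60,-45,-30,0,30,45,60,75])])
    j=planner.inverse_kinematics(*pose([.43,-.052,.05],0,0,s,lean)); print(None if j is None else np.round(j,2))
E
python3 c.py
```

```text
side 208 [ 0.43036102 -0.05377668  0.03073581] [ 0.42393095 -0.09353658  0.02707262] [ 0.44658709 -0.00964891  0.03499555] fit slope [0.01598942 0.43122088]
box [ 0.50485519 -0.05515506  0.04265153] [ 0.47965335 -0.09688352  0.04102911] [ 0.52990588 -0.00959508  0.04500257]
0.48 53 [-0.0949 -0.0151] | 0.49 116 [-0.0947 -0.0108] | 0.5 122 [-0.0939 -0.012 ] | 0.51 113 [-0.0946 -0.012 ] | 0.52 112 [-0.0954 -0.0128] | 0.53 55 [-0.0954 -0.0142] | 
top 234 [ 0.4305721  -0.0502367   0.03299512] [ 0.42263144 -0.09056036  0.02708232] [ 0.44606898 -0.00758062  0.04036021] fit slope [0.01780613 0.43146662]
box [ 0.50484262 -0.05159266  0.04436466] [ 0.47822231 -0.09384065  0.04102817] [ 0.52988898 -0.00820504  0.04990846]
0.48 91 [-0.0914 -0.0109] | 0.49 170 [-0.0919 -0.0093] | 0.5 166 [-0.0917 -0.0097] | 0.51 172 [-0.0919 -0.0097] | 0.52 170 [-0.0932 -0.0114] | 0.53 84 [-0.093 -0.011] | 
1 0 [(-75, True), (-59, True), (-45, True), (-29, True), (0, True), (29, True), (45, True), (59, True), (75, True)]
[-0.53  0.5   0.62  2.3  -0.61  0.51  0.58]
1 0.25 [(-75, True), (-59, True), (-45, True), (-29, True), (0, True), (29, True), (45, True), (59, True), (75, True)]
[ 0.32  0.39 -0.4   2.41  0.92  0.19 -0.92]
-1 0 [(-75, True), (-59, True), (-45, True), (-29, True), (0, True), (29, True), (45, True), (59, True), (75, True)]
[-0.91  0.93  1.26  2.31 -1.23  0.95 -1.95]
-1 0.25 [(-75, True), (-59, True), (-45, True), (-29, True), (0, True), (29, True), (45, True), (59, True), (75, True)]
[ 0.32  0.39 -0.39  2.41  0.92  0.19  2.22]
```

```bash
cat > d.py <<'E'
from h import *
H=np.array([.4285,-.053,.022]); y=-.018; f=np.deg2rad(-45)
set_gripper(.045,60)
p,o=pose(H+[0,0,.17],0,y); r.move_pose(p,o); print(np.round(r.read_joint_pos(),2),r.read_time_s())
c=cams.camera("wrist"); cv2.imwrite("pics/w1.png",c["color"])
for a in np.deg2rad([-15,-30,-45]):
    r.servo_line(*pose(H+[0,0,.12],a,y,ahead=.06),speed=.1)
    print(np.round(r.read_joint_pos(),2))
p,o=pose(H,f,y,ahead=.12); print(p)
r.servo_line(p,o,speed=.15); print(np.round(r.read_joint_pos(),2),r.read_time_s())
c=cams.camera("wrist"); cv2.imwrite("pics/w2.png",c["color"])
c=cams.camera("side"); cv2.imwrite("pics/s2.png",c["color"])
for n in "12": pass
cv2.imwrite("pics/m1.png",np.hstack([cv2.resize(cv2.imread(f"pics/{k}.png"),(400,300)) for k in("w1","w2")]))
E
python3 d.py
```

```text
[-0.72  0.18  0.79  2.21 -0.17  0.82  0.16] 4.25
[-0.91  0.32  0.83  2.26  0.04  0.69 -0.14]
[-1.12  0.48  0.94  2.26  0.19  0.73 -0.38]
[-1.24  0.69  0.98  2.24  0.25  0.78 -0.53]
[0.43002727 0.03183907 0.10685281]
[-1.22  0.84  0.83  2.21  0.15  0.71 -0.6 ] 6.5
```

View pics/m1.png

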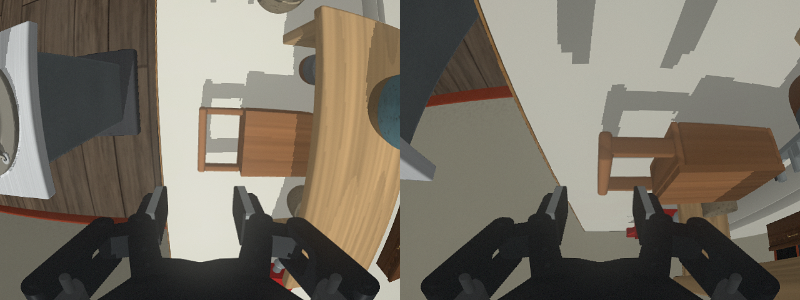

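View pics/s2.png

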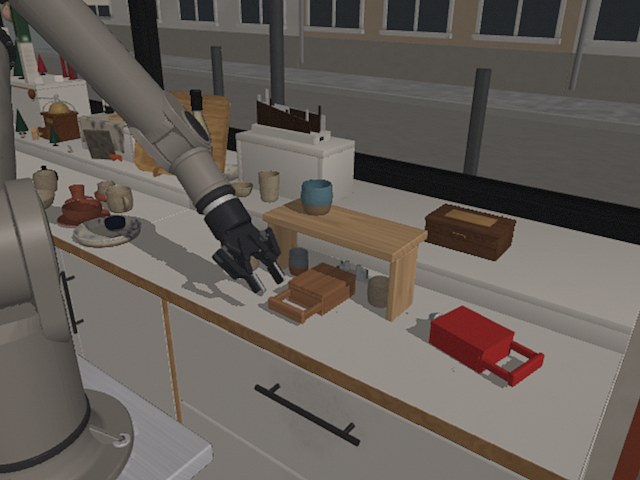

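The wrist picture shows the strap (≈604,160 in the right half) centred between the fingers. The side view shows the gripper clear of the mug and riser. Going in to grasp, then lift slightly and roll.

```bash
cat > e.py <<'E'
from h import *
H=np.array([.4285,-.053,.022]); y=-.018; f=np.deg2rad(-45)
p,o=pose(H,f,y,ahead=.06)
print("contact",r.servo_line(p,o,speed=.06,contact_N=8), np.round(r.read_eef_pos()-p,4))
set_gripper(0,60); print("open",r.read_opening(),"F",r.read_finger_force(),np.round(r.read_wrist_force(),1))
# lift, aligning to riser
yr=RY; L=H.copy(); L[2]=.056; L[0]=.430; L[1]=RO[1]+np.tan(RY)*(L[0]-RO[0])
r.servo_line(*pose(L,f,yr,ahead=.06),speed=.05)
print(r.read_opening(),np.round(r.read_wrist_force(),1),r.read_time_s())
for a in np.deg2rad([-30,-15,0,15,30,45]):
    try: r.servo_line(*pose(L,a,yr,ahead=.06),speed=.05)
    except r.PlanningError as e: print("PE",np.degrees(a),e); break
    print(int(np.degrees(a)),np.round(r.read_joint_pos(),2),np.round(r.read_wrist_force(),1))
print(r.read_opening(),r.read_time_s())
c=cams.camera("side"); cv2.imwrite("pics/s3.png",c["color"][150:400,150:550])
E
python3 e.py
```

```text
contact False [0.     0.0002 0.0001]
open 0.009125464026534727 F 60.97560167312622 [0.8 1.2 2.8]
0.00926657612554765 [ 0.6  0.4 -2.3] 8.9917
-29 [-0.97  0.65  0.76  2.29  0.14  0.52 -0.42] [ 0.4  1.  -2.6]
-14 [-0.67  0.48  0.57  2.3   0.02  0.48 -0.18] [-0.7  0.5 -1.2]
0 [-0.25  0.41  0.28  2.28 -0.23  0.49  0.2 ] [ 0.1 -0.  -1.8]
14 [ 0.13  0.43  0.04  2.23 -0.51  0.58  0.6 ] [ 0.3  0.2 -1.9]
29 [ 0.4   0.53 -0.09  2.17 -0.7   0.75  0.9 ] [ 0.8  0.6 -1.2]
45 [ 0.57  0.66 -0.15  2.1  -0.79  0.94  1.08] [-0.7  0.5 -2.4]
0.009091435593312752 12.1333
```

View pics/s3.png

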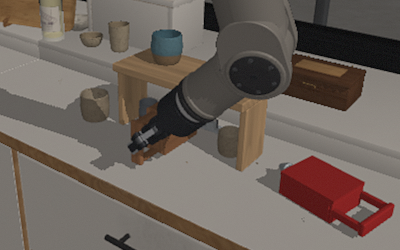

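Held and rolled 90°, arm clear of riser and tumbler. Setting it on its side and regrasping from the other side.

```bash
cat > f.py <<'E'
from h import *
yr=RY; f=np.deg2rad(45)
L=np.array([.430,0,.056]); L[1]=RO[1]+np.tan(RY)*(L[0]-RO[0])
S=L.copy(); S[2]=.0405
p,o=pose(S,f,yr,ahead=.06)
print("contact",r.servo_line(p,o,speed=.03,contact_N=5),np.round(r.read_eef_pos()-p,4),np.round(r.read_wrist_force(),1))
set_gripper(.045,60)
r.servo_line(*pose(S,f,yr,ahead=.15),speed=.15)
r.servo_line(*pose(S+[0,0,.13],f,yr,ahead=.09),speed=.2)
for a in np.deg2rad([15,-15,-45]): r.servo_line(*pose(S+[0,0,.13],a,yr,ahead=.08),speed=.15)
r.servo_line(*pose(S,-f,yr,ahead=.14),speed=.2)
print(np.round(r.read_joint_pos(),2),r.read_time_s())
c=cams.camera("side"); s=c["color"][150:400,150:550]; W=cloud(c); x,y,z=W[...,0],W[...,1],W[...,2]; k=c["color"].astype(int)
m=(k[...,2]-k[...,0]>25)&(x>.41)&(x<.56)&(y>-.12)&(y<.03)&(z>.076)&(z<.092)
P=W[m]; print(m.sum(),P.min(0),P.max(0),np.polyfit(P[:,0],P[:,1],1))
m=(k[...,2]-k[...,0]>25)&(x>.40)&(x<.447)&(y>-.12)&(y<.02)&(z>.02)&(z<.1)
P=W[m]; print("strap",m.sum(),np.percentile(P,[3,50,97],axis=0).round(4).tolist())
w=cams.camera("wrist")["color"]
cv2.imwrite("pics/m4.png",np.hstack([cv2.resize(s,(400,300)),cv2.resize(w,(400,300))]))
E
python3 f.py
```

```text
contact False [-0.0001 -0.     -0.0001] [-0.7  0.3 -1.5]
[-0.5   0.55 -0.12  2.15  0.75  1.13 -1.21] 17.6417
708 [ 0.4270362  -0.08104346  0.07606497] [ 0.55984705 -0.03423692  0.08511307] [-0.02187545 -0.04943436]
strap 436 [[0.428, -0.0694, 0.0217], [0.4305, -0.0604, 0.0554], [0.4425, -0.0467, 0.0827]]
```

View pics/m4.png

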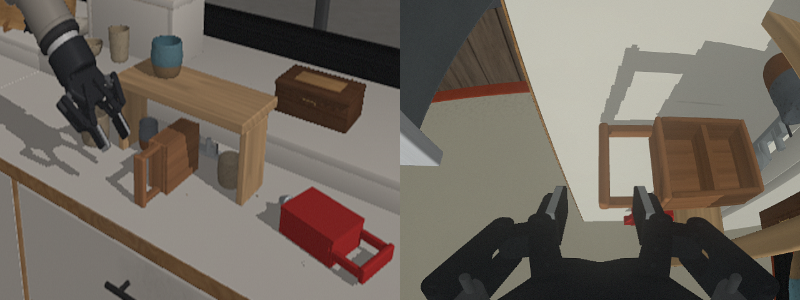

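The tray stands on its side with the open side facing +y, as wanted. The cups are untouched, and the strap (≈605,165 in the wrist half) is centred. Second roll next.

```bash
cat > g.py <<'E'
from h import *
yr=RY; f=np.deg2rad(45)
def G(x,z): return np.array([x,RO[1]+np.tan(RY)*(x-RO[0]),z])
p,o=pose(G(.431,.042),-f,yr,ahead=.06)
print("contact",r.servo_line(p,o,speed=.06,contact_N=8),np.round(r.read_eef_pos()-p,4))
set_gripper(0,60); print("open",r.read_opening())
for z,a in [(.057,-45),(.057,-30),(.057,-15),(.057,0),(.057,15),(.057,30),(.057,45)]:
    r.servo_line(*pose(G(.431,z),np.deg2rad(a),yr,ahead=.06),speed=.05)
print(np.round(r.read_wrist_force(),1),r.read_opening())
p,o=pose(G(.431,.0215),f,yr,ahead=.06)
print("contact",r.servo_line(p,o,speed=.03,contact_N=6),np.round(r.read_eef_pos()-p,4),np.round(r.read_wrist_force(),1))
set_gripper(.045,60)
r.servo_line(*pose(G(.431,.022),f,yr,ahead=.14),speed=.15)
r.servo_line(*pose(G(.431,.1),f,yr,ahead=.09),speed=.2)
for a in (20,0): r.servo_line(*pose(G(.431,.1),np.deg2rad(a),yr,ahead=.08),speed=.15)
print(np.round(r.read_joint_pos(),2),r.read_time_s())
c=cams.camera("side"); s=c["color"][150:400,150:550]; W=cloud(c); x,y,z=W[...,0],W[...,1],W[...,2]; k=c["color"].astype(int)
m=(k[...,2]-k[...,0]>25)&(x>.40)&(x<.447)&(y>-.13)&(y<.03)&(z>.01)&(z<.06)
P=W[m]; print("strap",m.sum(),np.percentile(P,[3,50,97],axis=0).round(4).tolist())
w=cams.camera("wrist")["color"]
cv2.imwrite("pics/m5.png",np.hstack([cv2.resize(s,(400,300)),cv2.resize(w,(400,300))]))
E
python3 g.py
```

```text
contact False [0.0002 0.0004 0.0001]
open 0.009171546934253929
[ 0.1  0.8 -2. ] 0.009079925275176506
contact True [-0.0002  0.      0.002 ] [-1.1 -1.9  6. ]
[ 0.5   0.33 -0.59  2.19  0.28  0.7  -0.3 ] 26.7917
strap 530 [[0.4264, -0.101, 0.0112], [0.4292, -0.0653, 0.0248], [0.4431, -0.0214, 0.0331]]
```

View pics/m5.png

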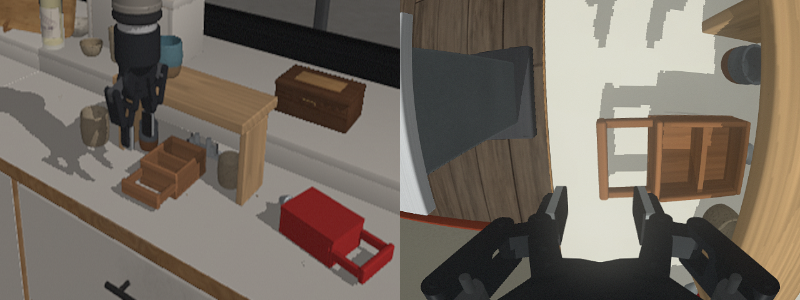

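The tray is upright and still deep under the riser. A quick top-camera check of its lateral offset, then push.

```bash
cat > i.py <<'E'
from h import *
for n in ("top","side"):
    c=cams.camera(n); W=cloud(c); x,y,z=W[...,0],W[...,1],W[...,2]; k=c["color"].astype(int)
    red=(k[...,2]-k[...,0]>25)&(y>-.13)&(y<.03)
    m=red&(x>.485)&(x<.522)&(z>.036)&(z<.05)
    for e in (.49,.50,.51,.52):
        t=W[m&(abs(x-e)<.005)]; 
        if len(t): print(n,e,len(t),np.percentile(t[:,1],[1,99]).round(4),np.percentile(t[:,1],[1,99]).mean().round(4))
    t=W[red&(x>.415)&(x<.445)&(z>.027)&(z<.042)]
    print("strap",len(t),np.percentile(t,[2,50,98],axis=0).round(4).tolist())
    b=W[(abs(z-.143)<.005)&(x>.5)&(x<.7)&(y>-.3)&(y<.15)]
    print("riser y",np.percentile(b[:,1],[1,99]),np.percentile(b[:,0],[1,99]))
E
python3 i.py
```

```text
top 0.49 26 [-0.0968 -0.0733] -0.0851
top 0.5 15 [-0.0969 -0.0912] -0.0941
top 0.51 16 [-0.0966 -0.0907] -0.0937
top 0.52 10 [-0.0966 -0.091 ] -0.0938
strap 72 [[0.4263, -0.0977, 0.0273], [0.4313, -0.0871, 0.0332], [0.4423, -0.0733, 0.0376]]
riser y [-0.2010261   0.09308648] [0.52766786 0.6550834 ]
side 0.49 101 [-0.0996 -0.0181] -0.0588
side 0.5 34 [-0.0997 -0.0167] -0.0582
side 0.51 31 [-0.0997 -0.0171] -0.0584
side 0.52 25 [-0.0986 -0.016 ] -0.0573
strap 201 [[0.4264, -0.1003, 0.0272], [0.43, -0.0605, 0.0311], [0.4381, -0.0202, 0.0338]]
riser y [-0.20532082 -0.00084048] [0.52822801 0.65494135]
```

```bash
cat > j.py <<'E'
from h import *
yr=RY
def G(x,z,dy=0): return np.array([x,RO[1]+np.tan(RY)*(x-RO[0])+dy,z])
p,o=pose(G(.431,.023,-.003),0,yr,ahead=.06)
print("contact",r.servo_line(p,o,speed=.1,contact_N=8),np.round(r.read_eef_pos()-p,4))
set_gripper(0,40); print("open",r.read_opening(),np.round(r.read_wrist_force(),1))
r.servo_line(*pose(G(.440,.0235,0),0,yr,ahead=.06),speed=.04); print(np.round(r.read_wrist_force(),1))
for x in (.447,.454,.460,.465):
    t=r.servo_line(*pose(G(x,.0235),0,yr,ahead=.06),speed=.03,contact_N=20)
    print(x,t,np.round(r.read_wrist_force(),1),np.round(r.read_eef_pos(),4))
    if t: break
print(r.read_opening(),r.read_time_s())
E
python3 j.py
```

```text
contact False [0.0004 0.     0.0004]
open 0.009026605313436319 [0.1 0.1 4.1]
[-0.8 -0.   0.3]
0.447 False [-3.6 -0.9  4.4] [ 0.4464 -0.0546  0.0834]
0.454 False [-3.  -0.3  2.6] [ 0.4538 -0.0546  0.0834]
0.46 False [-7.   1.   8.4] [ 0.4583 -0.0547  0.0833]
0.465 False [-16.4   0.3  17.4] [ 0.4606 -0.0548  0.0829]
0.009403577996676342 30.3333
```

Gripped push reaches the clips but also presses down. I'll release and finish with closed fingers on the strap's front face.

```bash
cat > k.py <<'E'
from h import *
yr=RY
def G(x,z,dy=0): return np.array([x,RO[1]+np.tan(RY)*(x-RO[0])+dy,z])
set_gripper(.045,40)
r.servo_line(*pose(G(.461,.09),0,yr,ahead=.06),speed=.12)
r.servo_line(*pose(G(.42,.09),0,yr,ahead=.06),speed=.12)
set_gripper(0,60)
r.servo_line(*pose(G(.42,.023),0,yr,ahead=.06),speed=.12,contact_N=8)
r.hold(.2); f0=np.array(r.read_wrist_force())
for x in np.arange(.43,.475,.003):
    t=r.servo_line(*pose(G(x,.023),0,yr,ahead=.06),speed=.03)
    f=np.array(r.read_wrist_force())-f0
    print(round(x,3),np.round(f,1),np.round(r.read_eef_pos(),4)[:3])
    if f[0]<-22: break
print(r.read_time_s())
c=cams.camera("side"); cv2.imwrite("pics/s6.png",c["color"][180:360,220:460])
c=cams.camera("wrist")["color"]
cv2.imwrite("pics/m6.png",np.hstack([cv2.resize(cv2.imread("pics/s6.png"),(400,300)),cv2.resize(c,(400,300))]))
E
python3 k.py
```

```text
0.43 [0.  0.3 0.1] [ 0.4301 -0.0543  0.083 ]
0.433 [ 0.8 -0.8 -0.6] [ 0.4332 -0.0543  0.083 ]
0.436 [ 0.6 -0.2 -0.6] [ 0.4362 -0.0544  0.083 ]
0.439 [-0.  -0.5 -0. ] [ 0.4392 -0.0544  0.083 ]
0.442 [-1.6 -0.5  0.4] [ 0.4416 -0.0546  0.0829]
0.445 [-6.8 -0.8  4.1] [ 0.4426 -0.0547  0.0825]
0.448 [-3.3  0.6 -0.8] [ 0.4466 -0.0546  0.0825]
0.451 [-0.1 -0.1 -0.9] [ 0.4526 -0.0544  0.0834]
0.454 [-0.3  0.1 -0.6] [ 0.4547 -0.0546  0.0832]
0.457 [ 0.2 -0.1 -0.6] [ 0.4573 -0.0546  0.083 ]
0.46 [-4.4 -0.3  3.6] [ 0.4587 -0.0547  0.0827]
0.463 [-11.2   0.7   9.6] [ 0.459  -0.0548  0.0822]
0.466 [-19.    2.   14.2] [ 0.4593 -0.0548  0.0817]
0.469 [-26.1   2.8  19.5] [ 0.4597 -0.0549  0.0813]
37.1083
```

View pics/m6.png

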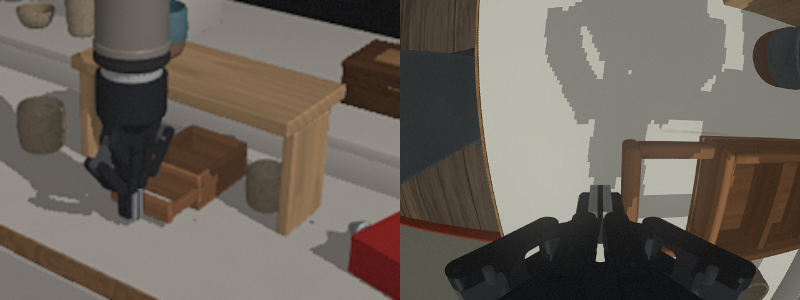

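Resistance rose to 7 N, the tray snapped and jumped forward, then stopped firmly. Backing off to verify.

```bash
cat > l.py <<'E'
from h import *
p=np.array(r.read_eef_pos()); o=r.read_tcp_rot()
r.servo_line(p+[-.025,0,0],speed=.1); r.servo_line(p+[-.04,0,.15],speed=.2)
q0=r.read_joint_pos(); r.servo_line(p+[-.03,.16,.2],speed=.2)
for n in ("top","side"):
    c=cams.camera(n); W=cloud(c); x,y,z=W[...,0],W[...,1],W[...,2]; k=c["color"].astype(int)
    red=(k[...,2]-k[...,0]>25)&(y>-.13)&(y<.03)
    t=W[red&(x>.44)&(x<.492)&(z>.027)&(z<.04)]
    print("strap",len(t),np.percentile(t,[1,50,99],axis=0).round(4).tolist())
    f=t[t[:,0]<np.percentile(t[:,0],1)+.012]; print("yaw",-np.polyfit(f[:,1],f[:,0],1)[0])
    t=W[red&(x>.50)&(x<.56)&(z>.037)&(z<.05)]; print("box",len(t),np.percentile(t,[1,50,99],axis=0).round(4).tolist())
    if n=="side":
        for kk in ["cup_rust","cup_grey","mug_speck","tumbler_teal"]:
            d=cams.search_frame("side",kk); print(kk,np.round(d[0]["point"],3) if d else None)
    cv2.imwrite(f"pics/{n}7.png",c["color"])
a=cv2.imread("pics/top7.png")[150:330,180:420]; b=cv2.imread("pics/side7.png")[180:360,220:460]
cv2.imwrite("pics/m7.png",np.hstack([cv2.resize(i,(400,300)) for i in(a,b)]))
print(r.read_time_s())
E
python3 l.py
```

```text
strap 227 [[0.4693, -0.0957, 0.0274], [0.4746, -0.0556, 0.0332], [0.4907, -0.0139, 0.0388]]
yaw -0.0005791992419798648
box 178 [[0.525, -0.0963, 0.0374], [0.5289, -0.0554, 0.0433], [0.5463, -0.0139, 0.0482]]
strap 200 [[0.4707, -0.0985, 0.0271], [0.4744, -0.0606, 0.0311], [0.491, -0.0173, 0.0339]]
yaw 0.010902468589272761
box 208 [[0.5262, -0.0994, 0.0371], [0.5305, -0.06, 0.0412], [0.5589, -0.0165, 0.0441]]
cup_rust [0.576 0.036 0.034]
cup_grey [ 0.569 -0.155  0.028]
mug_speck [0.526 0.141 0.042]
tumbler_teal [ 0.584 -0.002  0.183]
39.8917
```

View pics/m7.png

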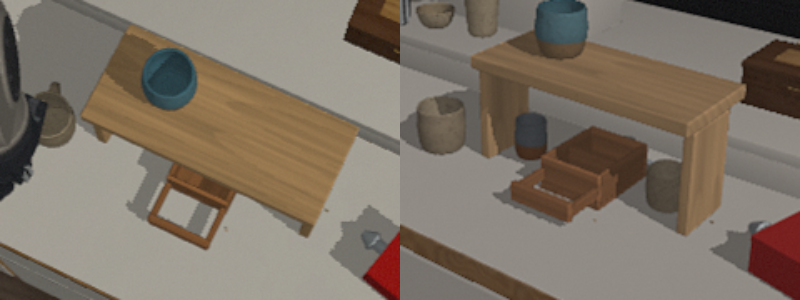

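The pictures show the box end flush with the board's front edge, the tray upright and in line, the cups, mug and tumbler where they were, and the gripper clear. Handing in.

```bash
python3 -c "
from rig import r
print(r.job_done())"
```

```text
the job is handed in; nothing more can be done
None
```

The tray has been turned over under the riser and lies open side up; its stud snapped into the clips, the cups, tumbler and mug stayed in place, and the job is handed in at about 40 s (hand-in gave no verdict).

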